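# Set a pivoting upright square to its base plate

### The job

The steel upright on the base plate leans over a little. Pick up the try square by its foot, stand the foot flat on the plate and gently (never more than about 40 N) press the square into the corner, centred on the upright, until its foot lies flat on the plate and its outer edge lies flush along the upright, which brings the upright vertical; only the square may touch the upright. Finish with the square still in the gripper and pressed against both faces - do not let go - and leave the other things on the bench alone.

Things in the scene. Friction and masses are not known exactly. Their poses are not given: they have to be found in the camera images.
- square: Steel try square, about 0.35 kg, standing on its foot, a bar 160 mm long (own y), 20 wide (x), 25 high (z). Blade 6 mm thick, 25 mm wide, rises at the foot's -y end to 130 mm; its outer edge is flush with the foot's -y end face, the side that goes against the upright. Origin: centre of the foot's underside; z up.
- heel (a point): The square's outer corner: middle of the lower edge of its -y end (own y = -80 mm, z = 0 of the square).
- grip (a point): Good place to grip the square's foot, from above across its 20 mm width: 100 mm from the heel (own y = +20 mm, z = 12.5 mm); free of the blade.
- plate: Dark steel base plate, fixed, 110 mm (own x) x 10 mm thick, from y = -130 to +100 mm. Origin on its underside, mid-width; top at z = 10 mm. A bolt head (14 mm wide, 4 high) near each corner (x +-44, y -118 and +88 mm). The upright stands near the -y end, the +y part is free. The seated square's axes are parallel to the plate's.
- corner (a point): The inside corner, on the plate's top face at the middle of the foot of the upright's inner face (plate x = 0, y = -80 mm, z = 10 mm). The heel belongs here. Same axes as the plate. Plate and pivot are rigid: lowering the held foot onto the plate at 12 mm/s gave about 50 N, at 5 mm/s about 10 N. Foot on plate has friction too: pushing in, part of the push is lost to it.
- upright: 40 x 40 mm steel tube. Origin on the pivot bolt (along plate x), 18 mm over the plate's top, 20 mm behind the inner face (own +y). Own z runs up the tube; top 122.5 mm over the plate, lower end 4 mm over it; two 34 mm high ears flank it behind the inner face, 67 mm over the bolt heads. Leans to the plate's +y by 0.05 to 0.12 rad; stiff pivot (1 to 2 N at the top), stays where pushed.
- tape_measure: Black tape measure, bystander, about 43 x 88 x 71 mm; origin centre of its underside.
- battery_pack: Black drill battery, bystander, about 71 x 110 x 59 mm; origin centre of its underside.
- tin: Round tin, bystander, 75 mm across, 80 mm high; origin centre of its underside.

How it is judged (in metres and radians):
On the way:
1. the square is picked up in the gripper, clear of the bench and higher than the plate (contact force between the fingers and square above 1 N and height (world z) of heel above 0.013 m and contact force between square and plate below 0.1 N), for 0.2 s.
At the end, for the whole second after the job is handed in: Square still gripped (>2 N), still, pressed >1 N on plate and >1 N on upright; foot flat (0.025 rad, heel within 3 mm of plate), parallel to plate within 0.07 rad, heel within 4 mm of the upright's foot and 12 mm of its middle; upright vertical within 0.02 rad (contact force between the fingers and square above 2 N and contact force between square and plate above 1 N and contact force between square and upright above 1 N and angle between upright's own z axis and vertical below 0.02 rad and angle between square's own z axis and vertical below 0.025 rad and angle between the y axis of square and the y axis of plate, either way round below 0.07 rad and x of heel in the frame of corner between -0.012 and 0.012 m and y of heel in the frame of corner below 0.004 m and z of heel in the frame of corner below 0.003 m and linear speed of square below 0.01 m/s); the arm keeps its last pose, push and grip.
It fails at once if the square is pressed on the plate or the upright with more than 40 N (contact force between square and upright above 40 N or contact force between square and plate above 40 N).
It fails at once if the robot itself touches the upright (contact force between any of the fingers, the arm and upright above 1 N).
It fails at once if a bystander is moved by more than 30 mm (distance of any of tape_measure, battery_pack, tin from where it was at the start of the episode above 0.03 m).
It also fails if it takes over 54 s, if anything falls off the work surface, if the arm or the gripper's body presses on something with over 40 N, if the wrist force passes 120 N, or if a joint passes its speed limit or range.

### The arm

A 6-joint arm with a two-finger parallel gripper is mounted at the origin on a cart in front of the work surface, level with it; the furniture and walls round the work are solid. World frame = base frame: x ahead of the robot, y to its left, z up, the work surface at z = 0. Lengths are in mm, angles in rad, forces in N, time in s.
With the tool pointing down it reaches from about 300 to 775 mm from the base axis. Payload 14.6 kg.
Tool frame: the origin (TCP) lies on the centre line of the jaws, within the pads' length; the fingertips stand 8 mm ahead of it and the grasp point (between the pads) lies 11 mm behind it; z points along the fingers, y is the line along which they close (so a half turn about z gives the same grasp; the last joint's range is limited). The gripper opens to 94 mm and grips with 3 to 60 N. Pads are 16 mm wide; open, the fingers measure 119 mm over their backs; the gripper's body (75 mm by 177 mm) begins 78 mm behind the grasp point.
Start: joints at [-1.239, 0.3, 1.521, -0, 1.321, -0.067], TCP at [213.564, -506.833, 213.446] pointing down, gripper open.
Joint ranges: [-3.03, 3.03], [-0.79, 2.21], [0.23, 2.52], [-1.04, 4.18], [0, 3.07], [-2.55, 2.55]. Speed limits (rad/s): [2.22, 2.22, 2.57, 3.14, 3.14, 3.14].

### API

Orientations are given as [roll, pitch, yaw] about the fixed x, y, z axes, in that order (R = Rz(yaw) Ry(pitch) Rx(roll)).
In Python, from cell import manip gives the robot as it stands.
- The arm moves only by the tool jog_arm, never from a script. Its argument "rows" is one flat list of numbers, 7 for each row, row after row: the shift along the world's x, y, z in cm, then the turn, a rotation vector about the world's x, y, z in rad, then the closure, from 0 (fully open) to 1 (shut). In form: [dx, dy, dz, rx, ry, rz, fingers, dx, dy, dz, rx, ry, rz, fingers, ...]. A call has 1 to 20 rows; each row shifts and turns the commanded pose from where the row before left it; what a row does not reach is not made up. A row lasts 1/12 s, in which the tool goes at most 41.7 mm and 7.16 degrees, less where a joint would pass 70% of its speed; a pose out of reach is approached as far as the arm can. A call with a gripper value outside its range is refused whole. The fingers move at their own pace and stop on an object; "newtons" is the grip in N (left out, the last holds). Time passes only in rows, so rows that do not move let the fingers close. It gives the time, the measured TCP pose, the force, the opening and the grip force at its end, in the units of the state.
- manip.read_state(): the state, without advancing time (a new reading comes with each control period).
- manip.camera(name): name is "side" or "top" or "wrist"; returns (picture, depth): 400x640x3 uint8, blue, green, red; 400x640 float32, mm along the optical axis (not along the pixel's ray), 0 where there is no reading.
- manip.camera_model(name): a dict with "K" (3x3 intrinsics, pixels), "R" (3x3) and "t" (3): a world point X has camera coordinates R X + t. Camera axes: x right, y down, z forward; pixel columns grow to the right and rows downward; lengths in mm; the calibration is good to about 2 mm. A picture is of the moment at which its call begins: read the wrist's pose just before it. camera_model takes no time and is no camera call; for the wrist camera it gives the pose at the moment of the call.
- manip.sign_off(): hands the job in; it is judged then, once.
The state is a dict: "clock": time; "joints": joint angles; "qd": joint speeds; "effort": joint torques, N m; "eef_pos": TCP position; "eef_rot": TCP orientation; "wrist_force": force on the tool from outside, world axes, zero at the start; "moment": the same for the moment, N m; "finger_gap": finger opening in mm; "finger_force": force on a finger pad.
Only numpy, scipy, OpenCV 4.12 (cv2) and the standard library are available. Lean on these libraries where they do the work, as an engineer would, in place of code of your own. Each camera call takes 0.05 s, during which the arm holds its last target. There are 200 camera calls.

## Working session

There is one attempt and no reset: what is moved stays moved. The work goes in short steps, Python scripts to look and compute and a tool call to move; the robot and the scene stay as the last step left them, time stands still between calls to the robot, and variables do not carry over. Pictures are saved under pics/ and viewed, at most 10 in all, crops included, and the job is handed in when it is done.

Besides the shell and the picture viewer there is one more tool, called after "Request:" as a command line: name --argument value ..., lists and objects as JSON in quotes. jog_arm: Moves the arm, as the interface text tells. Its arguments: {"type":"object","properties":{"rows":{"type":"array"},"newtons":{"type":"number"}},"required":["rows"]}

```bash
mkdir -p pics
cat > h.py <<'E'
import numpy as np, cv2
from cell import manip
def snap(n,tag):
    m=manip.camera_model(n); p,d=manip.camera(n)
    cv2.imwrite(f'pics/{tag}.png',p); np.savez(f'{tag}.npz',p=p,d=d,**{k:np.array(m[k]) for k in 'KRt'})
    return p,d
def load(tag): return np.load(f'{tag}.npz')
def pt(z,u,v,d=None,Z=None):
    K,R,t=z['K'],z['R'],z['t'].ravel()
    r=np.linalg.solve(K,[u,v,1.])
    o=-R.T@t; w=R.T@r
    if Z is not None: return o+w*(Z-o[2])/w[2]
    return o+w*(d if d else z['d'][int(round(v)),int(round(u))])
def cloud(z):
    K,R,t=z['K'],z['R'],z['t'].ravel(); d=z['d']
    v,u=np.mgrid[:d.shape[0],:d.shape[1]]
    c=np.stack([u,v,np.ones_like(u)],-1)@np.linalg.inv(K).T*d[...,None]
    return (c-t)@R
E
python3 - <<'E'
from h import *
s=manip.read_state(); print(s)
snap('top','top0'); snap('side','side0')
E
```

```text
{'clock': 0.0, 'joints': array([-1.23862140e+00,  3.00495940e-01,  1.52154641e+00, -7.62775245e-06,
        1.32068446e+00, -6.65858722e-02]), 'qd': array([-6.99089580e-04, -1.29444788e-03,  1.27921674e-03,  1.13239513e-04,
        3.15481932e-05, -1.56053922e-03]), 'effort': array([ 9.93416070e-04, -5.31802905e+01, -3.52731979e+01,  7.09346356e-02,
        2.43740890e-02, -1.27939261e-04]), 'eef_pos': array([ 213.47773968, -506.62396886,  212.88735917]), 'eef_rot': array([-3.14046051e+00, -6.80914129e-05,  3.98762653e-01]), 'wrist_force': array([0.0069776 , 0.95594591, 0.40583443]), 'moment': array([-0.04070665,  0.03829178,  0.01510104]), 'finger_force': 0.0, 'finger_gap': 93.89290448103814}
```

View pics/top0.png

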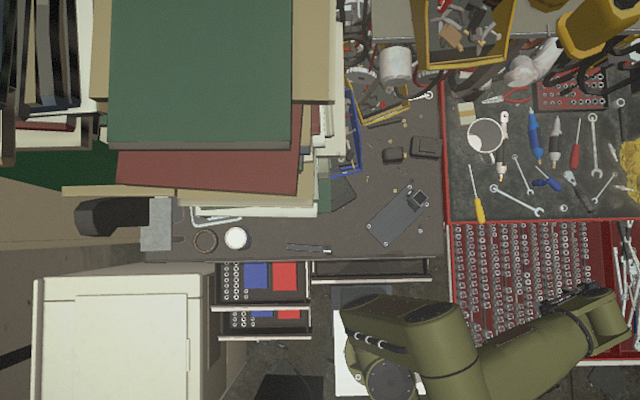

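View pics/side0.png

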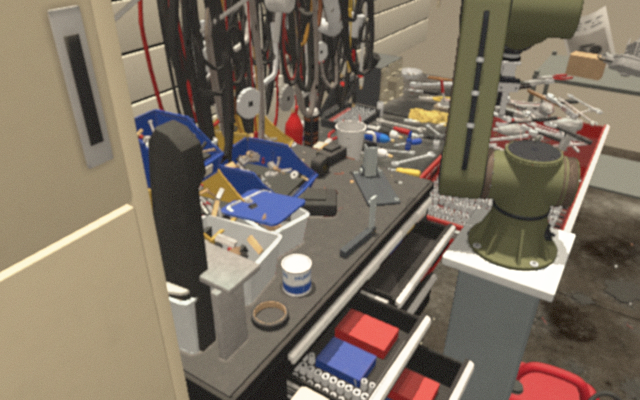

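The top view shows the square at about (309,248), lying along the image's horizontal. The plate is at about (398,217), with the upright at its upper-right end (418,197). The tin is at (236,237), with the battery and tape at about (425,147) and (392,155).

Run:
```python
from h import *
z=load('top0'); p=z['p']
c=np.vstack([cv2.resize(p[170:260,270:450],None,fx=4.4,fy=4.4,interpolation=cv2.INTER_CUBIC)])
cv2.imwrite('pics/c1.png',c)
s=load('side0')
c=cv2.resize(s['p'][130:265,325:440],None,fx=4.4,fy=4.4,interpolation=cv2.INTER_CUBIC); cv2.imwrite('pics/c2.png',c)
for u,v in[(309,248),(398,217),(418,197),(236,237),(425,147),(392,155),(300,240)]:print(u,v,pt(z,u,v).round(1))
print(z['K'],-z['R'].T@z['t'].ravel(),-s['R'].T@s['t'].ravel(),s['K'][0,0])
```

```text
309 248 [375.2 238.6  27. ]
398 217 [478.9 -86.1   9.4]
418 197 [ 540.6 -136.2  132.3]
236 237 [421.2 488.8  81.7]
425 147 [ 722.6 -182.3   64. ]
392 155 [696.7 -64.3  67.3]
300 240 [403.9 272.5  -0.9]
[[421.64308249   0.         322.10030456]
 [  0.         421.64308249 196.87195788]
 [  0.           0.           1.        ]] [ 435.39185708  152.93068474 1546.94000105] [-170.73743342 1321.97547445  871.23047282] 508.3332780165855
```

View pics/c1.png

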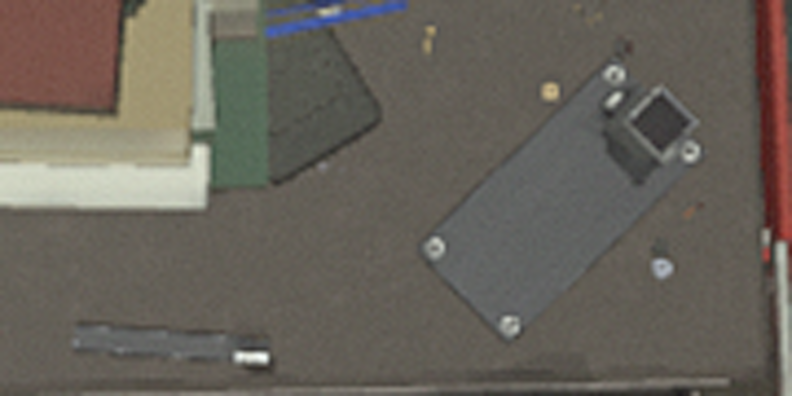

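View pics/c2.png

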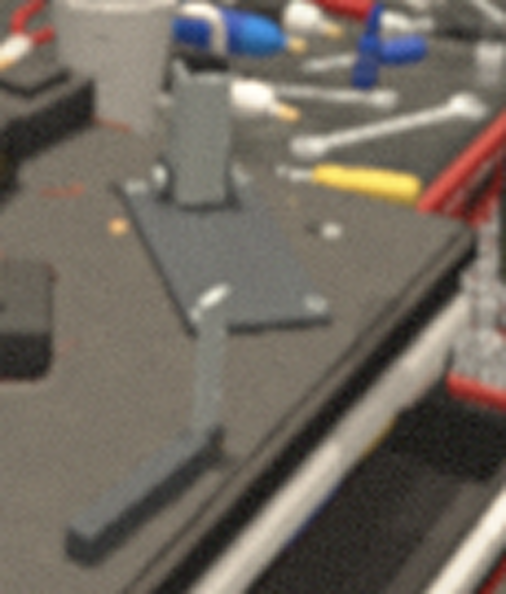

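The crops show the blade at the right end of the foot (265,357 in c1). Bolt heads are at c1 (614,75), (690,151), (435,248) and (510,326), and the upright is at the upper right. So the plate's yaw is about 45° and the square's is near 0.

Run:
```python
from h import *
z=load('top0')
f=lambda x,y:((x+.5)/4.4-.5+270,(y+.5)/4.4-.5+170)
src=np.array([[44,-118],[-44,-118],[44,88],[-44,88]],float)
img=[(614,75),(690,151),(435,248),(510,326)]
w=np.array([pt(z,*f(*q),Z=14)[:2] for q in img]); print(w.round(1))
for s in (src,src*[-1,1]):
    a=s-s.mean(0); b=w-w.mean(0); H=a.T@b;U,S,V=np.linalg.svd(H);R=(U@np.diag([1,np.linalg.det(U@V)])@V).T
    t=w.mean(0)-R@s.mean(0); print('plate yaw',np.degrees(np.arctan2(R[1,0],R[0,0])),t,'corner',R@[0,-80]+t,'res',((R@s.T).T+t-w).round(1).tolist())
P=cloud(z).reshape(-1,3)
m=(abs(P[:,0]-375)<40)&(abs(P[:,1]-240)<120)&(P[:,2]>15)&(P[:,2]<32)
Q=P[m];print(m.sum(),Q[:,2].mean(),cv2.minAreaRect(Q[:,:2].astype(np.float32)))
m2=(abs(P[:,0]-375)<40)&(abs(P[:,1]-240)<130)&(P[:,2]>100);print('blade top',P[m2].mean(0),m2.sum())
for nm in ('foot L','foot'):pass
for q in [(75,324),(73,348)]:print('end',pt(z,*f(*q),Z=25).round(1))
S=load('side0');P=cloud(S).reshape(-1,3)
m=(abs(P[:,0]-375)<40)&(abs(P[:,1]-240)<130)&(P[:,2]>18)&(P[:,2]<29);print('side foot',P[m][:,1].min(),P[m][:,1].max(),np.median(P[m],0))
m=(abs(P[:,0]-375)<40)&(abs(P[:,1]-240)<130)&(P[:,2]>35);print('side blade',P[m].mean(0),m.sum())
```

```text
[[ 588.  -130. ]
 [ 523.5 -189.7]
 [ 448.9   22.2]
 [ 383.8  -37. ]]
plate yaw 42.44840698618132 [475.91809776 -72.54555688] corner [ 529.9121809  -131.57638769] res [[0.1, 0.1], [-0.4, 0.4], [0.1, -0.1], [0.3, -0.3]]
plate yaw 42.41510639017175 [475.92453242 -72.53967469] corner [ 529.88429742 -131.60187716] res [[-64.9, -59.3], [64.5, 59.7], [-64.8, -59.5], [65.3, 59.1]]
226 25.433967418972774 ((376.9001159667969, 239.12142944335938), (158.77769470214844, 20.46780776977539), 84.75328063964844)
blade top [370.6785542  172.4765945  124.95393706] 18
end [393.9 318.8  25. ]
end [374.5 320.7  25. ]
side foot 163.28152331340607 324.47621504774435 [374.10548512 252.98925273  25.378567  ]
side blade [368.43193647 178.34497545  86.39343647] 176
```

The plate fit has residuals under 0.5 mm. Plate yaw is 42.4° and the corner is at (529.9, -131.6). The square's yaw is -5.2° and its grip point is about (379, 259). Next I move above the grip.

Request:
jog_arm --rows '[1.6,3.3,0,0,0,0.05,0,1.6,3.3,0,0,0,0.05,0,1.6,3.3,0,0,0,0.05,0,1.6,3.3,0,0,0,0.05,0,1.6,3.3,0,0,0,0.05,0,1.6,3.3,0,0,0,0.05,0,1.6,3.3,0,0,0,0.05,0,1.6,3.3,0,0,0,0.05,0,1.6,3.3,0,0,0,0.05,0,1.6,3.3,0,0,0,0.05,0,0,3.7,0,0,0,0.05,0,0,3.7,0,0,0,0.05,0,0,3.7,0,0,0,0.05,0,0,3.7,0,0,0,0.05,0,0,3.7,0,0,0,0.05,0,0,3.7,0,0,0,0.05,0,0,3.7,0,0,0,0.05,0,0,3.7,0,0,0,0.05,0,0,3.7,0,0,0,0.05,0,0,3.7,0,0,0,0.05,0]'

```text
clock: 1.77
eef_pos: [373.0, 195.1, 213.4]
eef_rot: [3.142, -0.0, 1.401]
wrist_force: [1.7, -0.4, -0.0]
finger_gap: 94.1
finger_force: 0.0
```

Request:
jog_arm --rows '[0.2,3.3,0,0,0,0.04,0,0.2,3.3,0,0,0,0.04,0,0,0,0,0,0,0,0,0,0,0,0,0,0,0]'

```text
clock: 2.1
eef_pos: [377.1, 260.0, 212.8]
eef_rot: [-3.141, 0.001, 1.481]
wrist_force: [-0.0, -0.2, 1.0]
finger_gap: 93.8
finger_force: 0.0
```

Run:
```python
from h import *
s=manip.read_state();print(s['eef_pos'],s['eef_rot'],s['clock'])
snap('wrist','w0')
z=load('w0');P=cloud(z).reshape(-1,3);P=P[z['d'].ravel()>0]
m=(abs(P[:,0]-377)<45)&(abs(P[:,1]-240)<120)&(P[:,2]>20)&(P[:,2]<29)
Q=P[m];print(m.sum(),Q[:,2].mean(),cv2.minAreaRect(Q[:,:2].astype(np.float32)),Q.min(0),Q.max(0))
```

```text
[377.08943033 260.04379013 212.8325607 ] [-3.14052209e+00  8.42137038e-04  1.48115352e+00] 2.1
2002 24.942847577765214 ((375.6035461425781, 242.0822296142578), (158.4938201904297, 19.392732620239258), 84.37779998779297) [358.24651299 163.09853207  22.31591326] [391.98066593 321.73294297  28.31343577]
```

View pics/w0.png

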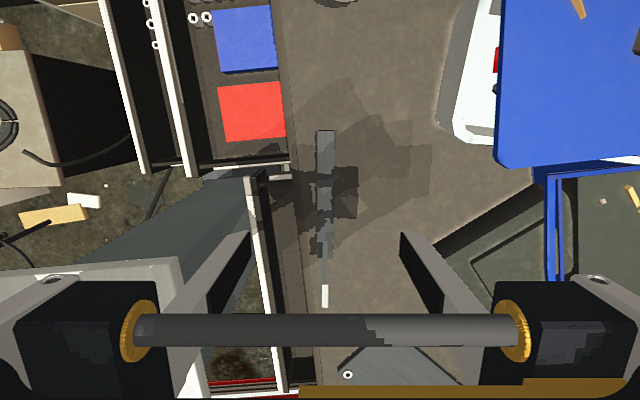

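The wrist view shows the foot running along column ~325 between the fingers, with the blade end towards the bottom (325,295). The measured pose agrees with the top view within 2–3 mm. Descending now.

Request:
jog_arm --rows '[0.05,0.1,-2,0,0,0,0.35,0,0,-2,0,0,0,0.35,0,0,-2,0,0,0,0.35,0,0,-2,0,0,0,0.35,0,0,-2,0,0,0,0.35,0,0,-2,0,0,0,0.35,0,0,-2,0,0,0,0.35,0,0,-2,0,0,0,0.35,0,0,-2,0,0,0,0.35,0,0,-0.8,0,0,0,0.35,0,0,-0.6,0,0,0,0.35,0,0,-0.5,0,0,0,0.35,0,0,-0.3,0,0,0,0.35,0,0,0,0,0,0,0.35,0,0,0,0,0,0,0.35]'

```text
clock: 3.4
eef_pos: [378.4, 260.3, 12.0]
eef_rot: [3.141, -0.0, 1.479]
wrist_force: [-0.2, -0.6, 0.7]
finger_gap: 61.1
finger_force: 0.0
```

Request:
jog_arm --rows '[0,0,0,0,0,0,1,0,0,0,0,0,0,1,0,0,0,0,0,0,1,0,0,0,0,0,0,1,0,0,0,0,0,0,1,0,0,0,0,0,0,1,0,0,0,0,0,0,1,0,0,0,0,0,0,1]' --newtons 50

```text
clock: 4.07
eef_pos: [378.0, 260.2, 11.5]
eef_rot: [-3.141, 0.0, 1.479]
wrist_force: [-1.3, -0.3, 1.9]
finger_gap: 19.6
finger_force: 50.0
```

Request:
jog_arm --rows '[0,0,0.5,0,0,0,1,0,0,1,0,0,0,1,0,0,1.5,0,0,0,1,0,0,1.5,0,0,0,1,0,0,1.5,0,0,0,1,0,0,1.5,0,0,0,1,0,0,1,0,0,0,1,0,0,0.5,0,0,0,1,0,0,0,0,0,0,1]'

```text
clock: 4.82
eef_pos: [378.4, 260.4, 102.5]
eef_rot: [3.14, -0.001, 1.479]
wrist_force: [-0.9, -0.6, -3.3]
finger_gap: 19.4
finger_force: 50.0
```

Request:
jog_arm --rows '[0.32,-1.48,0,0,0,0.0416,1,0.32,-1.48,0,0,0,0.0416,1,0.32,-1.48,0,0,0,0.0416,1,0.32,-1.48,0,0,0,0.0416,1,0.32,-1.48,0,0,0,0.0416,1,0.32,-1.48,0,0,0,0.0416,1,0.32,-1.48,0,0,0,0.0416,1,0.32,-1.48,0,0,0,0.0416,1,0.32,-1.48,0,0,0,0.0416,1,0.32,-1.48,0,0,0,0.0416,1,0.32,-1.48,0,0,0,0.0416,1,0.32,-1.48,0,0,0,0.0416,1,0.32,-1.48,0,0,0,0.0416,1,0.32,-1.48,0,0,0,0.0416,1,0.32,-1.48,0,0,0,0.0416,1,0.32,-1.48,0,0,0,0.0416,1,0.32,-1.48,0,0,0,0.0416,1,0.32,-1.48,0,0,0,0.0416,1,0.32,-1.48,0,0,0,0.0416,1,0.32,-1.48,0,0,0,0.0416,1]'

```text
clock: 6.48
eef_pos: [441.6, -36.5, 100.6]
eef_rot: [-3.141, -0.001, 2.313]
wrist_force: [0.1, 0.5, -3.4]
finger_gap: 19.7
finger_force: 50.0
```

Request:
jog_arm --rows '[0,0,0,0,0,0,1,0,0,0,0,0,0,1,0,0,0,0,0,0,1]'

```text
clock: 6.73
eef_pos: [441.6, -35.3, 100.9]
eef_rot: [-3.141, -0.001, 2.31]
wrist_force: [0.0, -0.3, -4.2]
finger_gap: 19.8
finger_force: 50.0
```

Run:
```python
from h import *
s=manip.read_state();print(s['eef_pos'],s['eef_rot'],s['clock'],s['wrist_force'],s['finger_gap'])
snap('side','s1');snap('wrist','w1');snap('top','t1')
z=load('w1');c=z['p'];cv2.imwrite('pics/w1.png',c)
c=cv2.resize(load('s1')['p'][110:235,330:440],None,fx=4.6,fy=4.6,interpolation=cv2.INTER_CUBIC);cv2.imwrite('pics/s1c.png',c)
```

```text
[441.5987145  -35.34545565 100.93106667] [-3.14093277e+00 -1.03960515e-03  2.30957231e+00] 6.7333 [ 0.00952573 -0.30839516 -4.20436996] 19.8313877681203
```

View pics/w1.png

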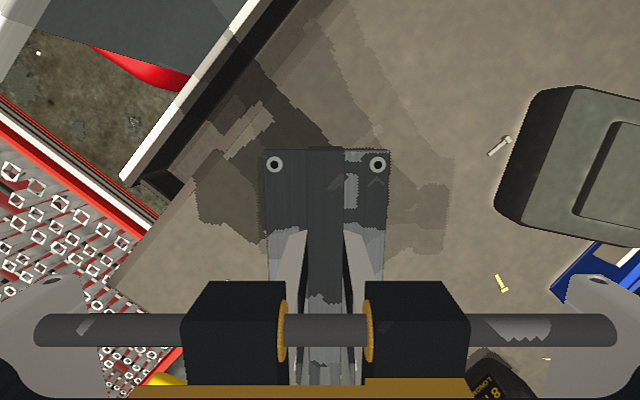

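View pics/s1c.png

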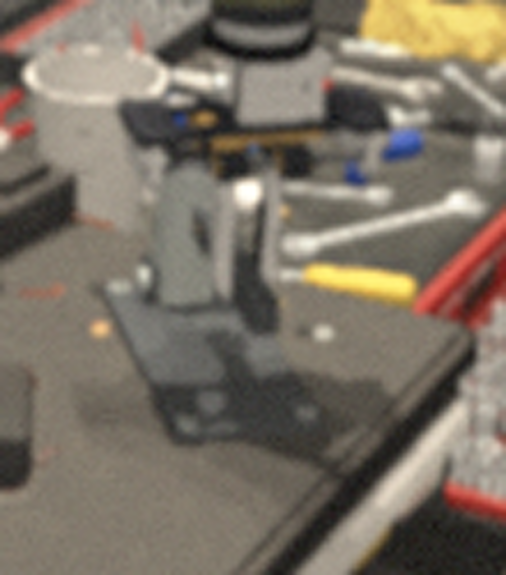

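The wrist view shows the foot at columns ~307–344, hiding the middle of the plate, with the +y bolts at (274,165) and (378,165). The side view shows the square held high with the upright to its left. I'll compute the alignment from these.

Run:
```python
from h import *
z=load('w1')
a=pt(z,274,165,Z=14);b=pt(z,378,165,Z=14);print(a,b,np.linalg.norm(a-b))
yaw=np.radians(42.43);ex=np.array([np.cos(yaw),np.sin(yaw)]);ey=np.array([-ex[1],ex[0]])
o=np.array([475.92,-72.54])
P=cloud(z).reshape(-1,3);P=P[z['d'].ravel()>0]
L=np.c_[(P[:,:2]-o)@ex,(P[:,:2]-o)@ey,P[:,2]]
print('bolts plate frame',(a[:2]-o)@ex,(a[:2]-o)@ey,(b[:2]-o)@ex,(b[:2]-o)@ey)
m=(abs(L[:,0])<20)&(L[:,2]>100)&(L[:,2]<125)&(L[:,1]>70)&(L[:,1]<150)
Q=L[m];print(m.sum(),np.percentile(Q,[0,2,50,98,100],axis=0).round(1))
# plane tilt
A=np.c_[Q[:,:2],np.ones(len(Q))];print('tilt',np.linalg.lstsq(A,Q[:,2],rcond=None)[0])
for y in(80,90,100,108):
  q=Q[abs(Q[:,1]-y)<4];print(y,q[:,0].min(),q[:,0].max())
s=np.array([441.6,-35.3])-o;print('tcp in plate',s@ex,s@ey)
for n in('t1','s1','top0'):
  zz=load(n);P=cloud(zz).reshape(-1,3)
  L=np.c_[(P[:,:2]-o)@ex,(P[:,:2]-o)@ey,P[:,2]]
  for h in range(30,140,20):
    m=(abs(L[:,0])<17)&(abs(L[:,2]-h)<10)&(L[:,1]>-150)&(L[:,1]<-40)
    if m.sum()>3:print(n,h,m.sum(),np.percentile(L[m],[50],axis=0).round(1),L[m][:,1].min().round(1),L[m][:,1].max().round(1))
```

```text
[384.7551611  -36.18365383  14.        ] [450.05938481  23.20016881  14.        ] 88.2670948167487
bolts plate frame -42.75974092525448 88.34260758558335 45.5070575858158 88.11389817382961
2970 [[ -9.7  70.  100. ]
 [ -9.2  71.  109.7]
 [  0.5  92.7 114.7]
 [  9.9 111.7 116. ]
 [ 10.4 111.9 117.4]]
tilt [ 5.15051749e-03 -2.74620548e-02  1.17048078e+02]
80 -9.355192759344021 10.306076114336474
90 -9.72742334406116 10.144100079888684
100 -9.532066502784346 10.026473185003777
108 -9.308992164710096 10.440051085811474
tcp in plate -0.20625018617795732 50.64224976105132
t1 30 6 [[  0.7 -82.   21.7]] -82.3 -74.6
t1 50 8 [[ -3.7 -80.9  50.3]] -81.2 -80.3
t1 70 10 [[  4.9 -79.5  76.9]] -80.4 -78.9
t1 90 7 [[  1.6 -78.6  95.5]] -79.1 -78.2
t1 110 17 [[  5.2 -50.7 113.8]] -77.8 -41.4
t1 130 125 [[ 1.000e-01 -9.560e+01  1.318e+02]] -116.2 -76.8
s1 30 47 [[ -0.2 -80.9  31.1]] -90.1 -72.9
s1 50 36 [[  2.3 -79.   51. ]] -86.6 -70.1
s1 70 28 [[  7.9 -78.2  67.5]] -87.4 -74.7
s1 90 24 [[  9.4 -76.1  90.3]] -86.5 -42.9
s1 110 33 [[  7.9 -75.6 111.4]] -81.9 -40.1
s1 130 38 [[  3.3 -86.1 132.7]] -110.6 -44.2
top0 30 4 [[  7.2 -81.4  37.1]] -82.0 -81.4
top0 50 8 [[ -1.1 -80.7  48.7]] -81.4 -80.4
top0 70 9 [[ -6.2 -79.7  73.6]] -80.7 -79.0
top0 90 9 [[  1.5 -78.5  93.8]] -79.4 -77.9
top0 110 7 [[  1.1 -77.4 114.8]] -78.0 -76.5
top0 130 123 [[ -0.2 -94.5 132.6]] -115.6 -76.1
```

Request:
jog_arm --rows '[0,0,-0.8,0,0,0,1,0,0,-1,0,0,0,1,0,0,-1,0,0,0,1,0,0,-1,0,0,0,1,0,0,-1,0,0,0,1,0,0,-1,0,0,0,1,0,0,-0.8,0,0,0,1,0,0,-0.5,0,0,0,1,0,0,-0.3,0,0,0,1,0,0,0,0,0,0,1,0,0,0,0,0,0,1]'

```text
clock: 7.8
eef_pos: [442.2, -35.8, 27.6]
eef_rot: [3.141, 0.0, 2.311]
wrist_force: [0.1, -0.9, -4.3]
finger_gap: 19.6
finger_force: 50.0
```

Run:
```python
from h import *
s=manip.read_state();print(s['eef_pos'],s['eef_rot'],s['clock'],s['wrist_force'],s['moment'])
snap('wrist','w2')
z=load('w2')
yaw=np.radians(42.43);ex=np.array([np.cos(yaw),np.sin(yaw)]);ey=np.array([-ex[1],ex[0]]);o=np.array([475.92,-72.54])
P=cloud(z).reshape(-1,3);P=P[z['d'].ravel()>0]
L=np.c_[(P[:,:2]-o)@ex,(P[:,:2]-o)@ey,P[:,2]]
m=(abs(L[:,0]-.5)<8)&(L[:,2]>30)&(L[:,2]<46)&(L[:,1]>70)&(L[:,1]<150);Q=L[m]
print(Q[:,1].max());q=Q[Q[:,1]<108]
f=np.polyfit(q[:,1],q[:,2],1);r=q[:,2]-np.polyval(f,q[:,1]);q=q[abs(r)<1];print(len(q),np.polyfit(q[:,1],q[:,2],1),np.median(q[:,2]))
m=(abs(abs(L[:,0])-40)<14)&(abs(L[:,2]-10)<4)&(L[:,1]>20)&(L[:,1]<98);q=L[m];print('plate',len(q),np.polyfit(q[:,1],q[:,2],1),np.median(q[:,2]))
```

```text
[442.22805804 -35.8477209   27.57941664] [3.14143848e+00 1.90678115e-04 2.31079501e+00] 7.8 [ 0.11762333 -0.88461198 -4.29049314] [ 0.04250177 -0.094808    0.01423321]
111.0384222966822
1884 [9.43526478e-04 4.11474462e+01] 41.23334476216156
plate 8680 [8.98676783e-03 9.59626272e+00] 10.0338338144173
```

Request:
jog_arm --rows '[0,0,-0.1,0,0,0,1,0,0,-0.1,0,0,0,1,0,0,-0.1,0,0,0,1,0,0,-0.1,0,0,0,1,0,0,-0.03,0,0,0,1,0,0,-0.03,0,0,0,1,0,0,-0.03,0,0,0,1]'

```text
clock: 8.43
eef_pos: [442.1, -35.8, 22.5]
eef_rot: [3.142, -0.0, 2.311]
wrist_force: [-0.0, -0.2, -3.4]
finger_gap: 19.8
finger_force: 50.0
```

Request:
jog_arm --rows '[0,0,-0.03,0,0,0,1,0,0,-0.03,0,0,0,1,0,0,0,0,0,0,1]'

```text
clock: 8.68
eef_pos: [442.0, -35.8, 21.9]
eef_rot: [-3.142, -0.0, 2.311]
wrist_force: [-0.3, -0.2, -3.4]
finger_gap: 19.3
finger_force: 50.0
```

Request:
jog_arm --rows '[0,0,-0.03,0,0,0,1,0,0,-0.03,0,0,0,1,0,0,0,0,0,0,1]'

```text
clock: 8.93
eef_pos: [442.1, -35.8, 21.5]
eef_rot: [3.142, 0.0, 2.311]
wrist_force: [-1.5, 1.1, 0.6]
finger_gap: 19.7
finger_force: 50.0
```

Request:
jog_arm --rows '[0,0,-0.02,0,0,0,1,0,0,0,0,0,0,1,0,0,0,0,0,0,1]'

```text
clock: 9.18
eef_pos: [442.1, -35.8, 21.5]
eef_rot: [3.142, 0.0, 2.311]
wrist_force: [-3.5, 0.2, 5.5]
finger_gap: 19.3
finger_force: 50.0
```

Request:
jog_arm --rows '[0,0,-0.02,0,0,0,1,0,0,0,0,0,0,1,0,0,0,0,0,0,1]'

```text
clock: 9.43
eef_pos: [442.1, -35.8, 21.4]
eef_rot: [3.142, 0.0, 2.311]
wrist_force: [-4.6, 1.2, 9.8]
finger_gap: 19.9
finger_force: 50.0
```

```bash
python3 -c "
from h import *
s=manip.read_state();print(s['eef_pos'],s['eef_rot'],s['wrist_force'],s['moment'])"
```

```text
[442.09124    -35.84023158  21.43004102] [3.14158960e+00 1.21812627e-04 2.31088269e+00] [-4.56401925  1.18836014  9.78988242] [ 0.14129918  0.90147722 -0.01381157]
```

Request:
jog_arm --rows '[0,0,0.03,0,0,0,1,0.068,-0.074,0,0,0,0,1,0.135,-0.148,0,0,0,0,1,0.135,-0.148,0,0,0,0,1,0.135,-0.148,0,0,0,0,1,0.135,-0.148,0,0,0,0,1,0.135,-0.148,0,0,0,0,1,0.068,-0.074,0,0,0,0,1]'

```text
clock: 10.1
eef_pos: [450.2, -44.5, 21.4]
eef_rot: [3.141, -0.001, 2.311]
wrist_force: [-4.6, 6.2, 7.6]
finger_gap: 19.5
finger_force: 50.0
```

Request:
jog_arm --rows '[0.068,-0.074,0,0,0,0,1,0.135,-0.148,0,0,0,0,1,0.135,-0.148,0,0,0,0,1,0.135,-0.148,0,0,0,0,1,0.135,-0.148,0,0,0,0,1,0.068,-0.074,0,0,0,0,1,0,0,0,0,0,0,1]'

```text
clock: 10.68
eef_pos: [457.0, -52.0, 21.4]
eef_rot: [3.141, -0.0, 2.311]
wrist_force: [-3.3, 3.6, 5.6]
finger_gap: 19.5
finger_force: 50.0
```

```bash
cat > m.py <<'E'
from h import *
import sys
yaw=np.radians(42.43);ex=np.array([np.cos(yaw),np.sin(yaw)]);ey=np.array([-ex[1],ex[0]]);o=np.array([475.92,-72.54])
s=manip.read_state();print('t',s['clock'],'tcp plate',((s['eef_pos'][:2]-o)@ex).round(2),((s['eef_pos'][:2]-o)@ey).round(2),s['eef_pos'][2].round(2),'rot',s['eef_rot'].round(4))
F=s['wrist_force'];M=s['moment'];print('F plate',F[:2]@ex,F[:2]@ey,F[2],'M plate',M[:2]@ex,M[:2]@ey,M[2])
if len(sys.argv)>1:
  tag=sys.argv[1]
  for n in ('wrist','top','side'):
    snap(n,tag+n);z=load(tag+n)
    P=cloud(z).reshape(-1,3);P=P[z['d'].ravel()>0];L=np.c_[(P[:,:2]-o)@ex,(P[:,:2]-o)@ey,P[:,2]]
    if n=='wrist':
      m=(abs(L[:,0]-.5)<8)&(abs(L[:,2]-35)<6)&(L[:,1]>30)&(L[:,1]<150);q=L[m];e=q[:,1].max();q=q[q[:,1]<e-4]
      for _ in range(3):
        f=np.polyfit(q[:,1],q[:,2],1);q=q[abs(q[:,2]-np.polyval(f,q[:,1]))<1]
      print('rear end',e,'heel',e-160,'tilt',f,'mid z',np.median(q[:,2]))
    if n!='wrist':
      m=(abs(L[:,0])<17)&(L[:,2]>123)&(L[:,2]<140)&(L[:,1]<-60)&(L[:,1]>-125);q=L[m]
      if m.sum()>5:print(n,'upright top y',q[:,1].min(),q[:,1].max(),'slope',np.polyfit(q[:,1],q[:,2],1),m.sum())
    if n=='top':
      for a in (10,-10):
        m=(abs(L[:,0]-a)<8)&(L[:,2]>30)&(L[:,2]<122)&(L[:,1]<-65)&(L[:,1]>-90);q=L[m]
        if m.sum()>5:print(n,'face slope',np.polyfit(q[:,2],q[:,1],1),m.sum())
E
python3 m.py a
```

```text
t 10.6833 tcp plate -0.08 27.94 21.44 rot [ 3.1414e+00 -4.0000e-04  2.3107e+00]
F plate 0.03928806822114517 4.899359994246913 5.569196585962523 M plate 0.721512835098391 0.0225063405077377 -0.005064268329037936
rear end 89.16737335508964 heel -70.83262664491036 tilt [-1.24555683e-03  3.50917396e+01] mid z 35.021320721971364
top upright top y -116.01370402052227 -64.54905393386788 slope [-2.65313351e-02  1.29619600e+02] 131
top face slope [-2.81810155e-02 -7.33744170e+01] 26
top face slope [ 5.70400970e-02 -8.40577112e+01] 11
side upright top y -113.94924926053689 -60.55481712042023 slope [-6.29068183e-02  1.27271595e+02] 46
```

Request:
jog_arm --rows '[0.034,-0.037,0,0,0,0,1,0.068,-0.074,0,0,0,0,1,0.068,-0.074,0,0,0,0,1,0.068,-0.074,0,0,0,0,1,0.034,-0.037,0,0,0,0,1,0,0,0,0,0,0,1]'

```text
clock: 11.33
eef_pos: [459.5, -54.7, 21.4]
eef_rot: [3.142, -0.001, 2.311]
wrist_force: [-4.7, 5.9, 7.7]
finger_gap: 19.5
finger_force: 50.0
```

Request:
jog_arm --rows '[0.034,-0.037,0,0,0,0,1,0.034,-0.037,0,0,0,0,1,0.034,-0.037,0,0,0,0,1,0.034,-0.037,0,0,0,0,1,0,0,0,0,0,0,1]'

```text
clock: 11.75
eef_pos: [460.8, -56.1, 21.5]
eef_rot: [3.142, -0.001, 2.311]
wrist_force: [-5.3, 6.4, 7.7]
finger_gap: 19.7
finger_force: 50.0
```

```bash
python3 m.py b
```

```text
t 11.75 tcp plate -0.06 22.32 21.46 rot [ 3.1416e+00 -1.0000e-03  2.3108e+00]
F plate 0.43216797017987263 8.293583123721174 7.674306823407945 M plate 1.257931804824243 -0.036566467071242226 -0.024211951049800045
rear end 83.58547364393165 heel -76.41452635606835 tilt [7.23700203e-04 3.49846070e+01] mid z 35.01721397896516
top upright top y -118.24432681523865 -60.73388650283053 slope [2.26046192e-02 1.35025465e+02] 134
top face slope [-2.52238606e-02 -7.52644971e+01] 35
top face slope [ 2.97861465e-02 -8.30947855e+01] 12
side upright top y -115.11478152419663 -63.427597191428035 slope [-8.65622871e-02  1.24266199e+02] 47
```

Request:
jog_arm --rows '[0.034,-0.037,0,0,0,0,1,0.034,-0.037,0,0,0,0,1,0,0,0,0,0,0,1]'

```text
clock: 12.15
eef_pos: [461.5, -56.9, 21.5]
eef_rot: [3.142, -0.001, 2.311]
wrist_force: [-6.1, 5.0, 8.2]
finger_gap: 19.5
finger_force: 50.0
```

Request:
jog_arm --rows '[0.034,-0.037,0,0,0,0,1,0.034,-0.037,0,0,0,0,1,0,0,0,0,0,0,1]'

```text
clock: 12.4
eef_pos: [462.2, -57.6, 21.4]
eef_rot: [-3.142, -0.001, 2.311]
wrist_force: [-6.2, 4.8, 7.3]
finger_gap: 19.7
finger_force: 50.0
```

```bash
python3 m.py c
```

```text
t 12.4 tcp plate -0.07 20.32 21.45 rot [-3.1416e+00 -1.0000e-03  2.3108e+00]
F plate -1.3457418398945333 7.783922330404584 7.31785924933213 M plate 1.2501711752545903 -0.0008157765741140244 -0.022658758759878245
rear end 81.5715614251799 heel -78.4284385748201 tilt [2.53319456e-03 3.48941879e+01] mid z 35.03546770613127
top upright top y -120.39897649874337 -61.17015357873333 slope [8.82293811e-03 1.33824037e+02] 131
top face slope [-5.06377228e-02 -7.39654075e+01] 41
top face slope [ 3.93641926e-03 -8.17726300e+01] 13
side upright top y -117.18966249376014 -60.33796710722062 slope [-6.01081903e-02  1.26662539e+02] 53
```

Request:
jog_arm --rows '[0.034,-0.037,0,0,0,0,1,0.017,-0.0185,0,0,0,0,1,0,0,0,0,0,0,1]'

```text
clock: 12.8
eef_pos: [462.6, -58.1, 21.4]
eef_rot: [-3.142, -0.001, 2.311]
wrist_force: [-5.2, 6.1, 8.5]
finger_gap: 19.7
finger_force: 50.0
```

Request:
jog_arm --rows '[0.017,-0.0185,0,0,0,0,1,0,0,0,0,0,0,1]'

```text
clock: 12.97
eef_pos: [462.6, -58.1, 21.5]
eef_rot: [-3.141, -0.002, 2.311]
wrist_force: [-6.6, 7.7, 10.3]
finger_gap: 19.6
finger_force: 50.0
```

Request:
jog_arm --rows '[0.017,-0.0185,0,0,0,0,1,0,0,0,0,0,0,1]'

```text
clock: 13.13
eef_pos: [462.6, -58.1, 21.4]
eef_rot: [-3.141, -0.002, 2.311]
wrist_force: [-7.9, 9.2, 11.5]
finger_gap: 20.1
finger_force: 50.0
```

```bash
python3 m.py d
```

```text
t 13.1333 tcp plate -0.09 19.61 21.42 rot [-3.1413e+00 -2.2000e-03  2.3108e+00]
F plate 0.3937911636124163 12.066194862150802 11.459303852862396 M plate 2.0891370446328756 -0.14104086934797222 -0.03893312993299073
rear end 80.85694994701028 heel -79.14305005298972 tilt [5.58213490e-05 3.50093312e+01] mid z 35.01511491279555
top upright top y -119.7739037786843 -60.77847452191019 slope [-1.74417408e-03  1.32531275e+02] 130
top face slope [-5.53958686e-02 -7.41871512e+01] 41
top face slope [-3.75869830e-03 -8.14589205e+01] 13
side upright top y -120.63614039011671 -61.980321757140906 slope [-6.76932739e-02  1.26372027e+02] 53
```

Request:
jog_arm --rows '[0.017,-0.0185,0,0,0,0,1,0,0,0,0,0,0,1,0.017,-0.0185,0,0,0,0,1,0,0,0,0,0,0,1,0,0,0,0,0,0,1,0,0,0,0,0,0,1,0,0,0,0,0,0,1,0,0,0,0,0,0,1]'

```text
clock: 13.95
eef_pos: [462.7, -58.2, 21.4]
eef_rot: [-3.141, -0.003, 2.311]
wrist_force: [-11.4, 13.2, 14.0]
finger_gap: 19.2
finger_force: 50.0
```

```bash
python3 m.py e
python3 - <<'E'
from h import *
c=cv2.resize(load('eside')['p'][110:235,330:440],None,fx=4.6,fy=4.6,interpolation=cv2.INTER_CUBIC);cv2.imwrite('pics/e.png',c)
E
```

```text
t 13.95 tcp plate -0.07 19.56 21.44 rot [-3.1412e+00 -3.0000e-03  2.3108e+00]
F plate 0.44820649173474614 17.458834504252124 14.008724815841138 M plate 2.7942885076890547 -0.2299121021756596 -0.005418948566502187
rear end 80.83799254939746 heel -79.16200745060254 tilt [1.20312601e-04 3.50026686e+01] mid z 35.023332626164446
top upright top y -119.44067715102007 -60.82312899109275 slope [-1.97544519e-02  1.30887761e+02] 129
top face slope [-4.53057498e-02 -7.50100434e+01] 41
top face slope [-1.61264949e-03 -8.16608125e+01] 13
side upright top y -121.97147964759242 -61.22456407018854 slope [-6.00832732e-02  1.26764479e+02] 52
```

View pics/e.png

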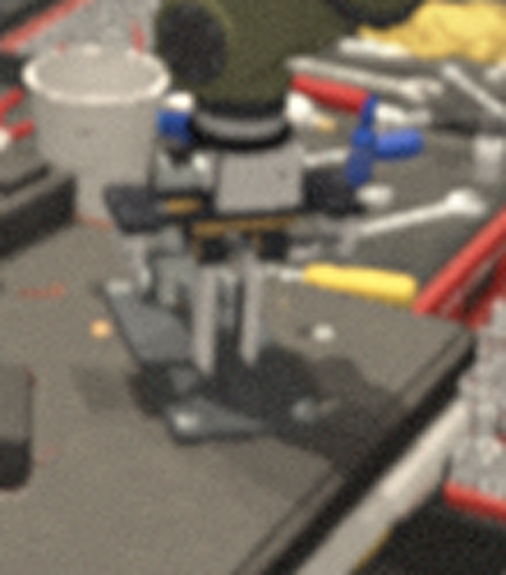

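The picture shows the foot held flat on the plate. The upright is mostly hidden behind the fingers and wrist. TCP travel has stopped hard, pushing with about 17 N horizontally and 17 N on the plate. The foot is flat and the upright's face slope is about 0.002.

```bash
python3 -c "
from cell import manip
print(manip.sign_off())"
```

```text
the job is handed in; nothing more can be done
None
```

I handed the job in at about 14 s with the square still gripped, its foot flat on the plate and its blade pressed against the upright with less than about 17 N; by the camera depth data the upright stands vertical, but the hand-in returned no verdict.

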